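# Test the dosing plungers and switch off the jammed channel

### The arm

A 6-joint arm with a two-finger parallel gripper is mounted at the origin on a cart in front of the work surface, level with it; the furniture and walls round the work are solid. World frame = base frame: x ahead of the robot, y to its left, z up, the work surface at z = 0. Lengths are in m, angles in degrees, forces in N, time in s.
With the tool pointing down it reaches from about 0.35 to 0.875 m from the base axis. Payload 4.2 kg.
Tool frame: the origin (TCP) lies at the very end of the fingers, on their centre line; the grasp point (between the pads) lies 19 mm behind it; z points along the fingers, y is the line along which they close (so a half turn about z gives the same grasp; the last joint's range is limited). The gripper opens to 87 mm and grips with 3 to 60 N. Pads are 19 mm wide; open, the fingers measure 117 mm over their backs; the gripper's body (75 mm by 190 mm) begins 51 mm behind the grasp point.
Start: joints at [-59.209, 22.042, 0.453, 0, -68.411, -14.817], TCP at [0.172, -0.601, 0.223] pointing down, gripper open.
Joint ranges: [-179.83, 179.83], [-69.29, 118.12], [-61.27, 80.66], [-181.25, 117.63], [-171.15, -9.14], [-177.46, 177.46]. Speed limits (degrees/s): [159.86, 159.86, 180, 180, 180, 180].

### API

Orientations are given as a 3x3 rotation matrix whose columns are the frame's x, y, z axes.
In Python, from station import sense, cams, r gives the robot as it stands. The module is installed in compiled form; this text tells all that it offers.
- The arm moves only by the tool step_arm, never from a script. Its argument "targets" is text: rows parted by semicolons, each of 4 numbers parted by spaces: the shift along the tool's x, y, z in cm, then the turn about the tool's z in degrees. In form: x y z turn; .... A call has 1 to 12 rows; each row shifts and turns the commanded pose from where the row before left it, along the tool's axes as they then stand; what a row does not reach is not made up. A row lasts 1/12 s, in which the tool goes at most 41.7 mm and 7.16 degrees, less where a joint would pass 70% of its speed; a pose out of reach is approached as far as the arm can. A call with a gripper value outside its range is refused whole. "claw" is the finger opening in cm, from 0 to 8.7, set as the call begins (left out, the last holds). The fingers move at their own pace and stop on an object; the grip force is fixed at half the most. Time passes only in rows, so rows that do not move let the fingers close. It gives the time, the measured TCP pose, the force, the opening and the grip force at its end, in the units of the state.
- sense(): the state, without advancing time (a new reading comes with each control period).
- cams.capture(name): name is "scene" or "top"; returns a dict with "frame" (480x640x3 uint8, blue, green, red), "vertical_fov" (degrees; the focal length in pixels is half the picture's height over the tangent of half this angle, whatever the lens; pixels are square), "cx", "cy" (the principal point, pixels), "dist_coeffs" ([k1, k2, p1, p2, k3] as OpenCV has them; the pictures are not rectified), "eye" and "rotation" of the camera in the world. Camera axes: x right, y down, z forward; pixel columns grow to the right and rows downward; lengths in m; the calibration is good to about 2 mm. A picture is of the moment at which its call begins. There is no depth.
- r.finish_job(): hands the job in; it is judged then, once.
The state is a dict: "time_s": time; "joints": joint angles; "joint_velocities": joint speeds; "effort": joint torques, N m; "tcp_pos": TCP position; "ee_rot": TCP orientation; "wrist_force": force on the tool from outside, world axes, zero at the start; "moment": the same for the moment, N m; "gripper_width": opening from 0.0 (shut) to 1.0 (fully open); "gripper_force": force on a finger pad.
Only numpy, scipy, OpenCV 4.12 (cv2) and the standard library are available. Lean on these libraries where they do the work, as an engineer would, in place of code of your own. Each camera call takes 0.05 s, during which the arm holds its last target. There are 200 camera calls.

### The job

First push each of the four plungers of the dosing block down as far as it will go: three go fully home and one jams part way. Then use the stylus from the stand, never the gripper itself, to flip that jammed channel's rocker in the switch box fully off (same place in the row counted from the left), leaving the other three on. Finally hang the stylus back upright by its collar in the fork of its stand, and leave the other things on the bench where they are.

Things in the scene. Friction and masses are not known exactly. Their poses are not given: they have to be found in the camera images.
- dosing_block: White dosing block fixed to the bench, 70 (x) x 190 (y) x 42 mm, with four upright plungers in a row along its own y, each in a steel collar (20 mm wide, top 62 mm above the bench), counted from the left = the block's +y end; 1 to 4 raised dots in front count the same. Origin: centre of underside; x points away from the robot. One plunger, a different one each time, is jammed; nothing shows which.
- plunger_1 (a joint): Plunger 1, first from the left, at x = 0, y = +63 mm in the block's frame: travel down in m, starts at 0 to 0.002. Round black thumb disc 24 mm wide, 5 mm thick, its upper face 100 mm above the bench at 0, 80 mm at 0.020 (fully home, hard stop). About 3 N to push; no spring, stays where pushed. If it is the jammed one it stops dead 4 to 11 mm down.
- plunger_2 (a joint): Plunger 2, second from the left, at x = 0, y = +21 mm in the block's frame: travel down in m, starts at 0 to 0.002. Round black thumb disc 24 mm wide, 5 mm thick, its upper face 100 mm above the bench at 0, 80 mm at 0.020 (fully home, hard stop). About 3 N to push; no spring, stays where pushed. If it is the jammed one it stops dead 4 to 11 mm down.
- plunger_3 (a joint): Plunger 3, third from the left, at x = 0, y = -21 mm in the block's frame: travel down in m, starts at 0 to 0.002. Round black thumb disc 24 mm wide, 5 mm thick, its upper face 100 mm above the bench at 0, 80 mm at 0.020 (fully home, hard stop). About 3 N to push; no spring, stays where pushed. If it is the jammed one it stops dead 4 to 11 mm down.
- plunger_4 (a joint): Plunger 4, fourth from the left (rightmost), at x = 0, y = -63 mm in the block's frame: travel down in m, starts at 0 to 0.002. Round black thumb disc 24 mm wide, 5 mm thick, its upper face 100 mm above the bench at 0, 80 mm at 0.020 (fully home, hard stop). About 3 N to push; no spring, stays where pushed. If it is the jammed one it stops dead 4 to 11 mm down.
- switch_box: Grey switch box fixed to the bench, 90 (x) x 126 (y) x 43 mm, with four small white rockers in a row along its own y, 24 mm apart, one per plunger in the same order from the left (its +y end), marked with 1 to 4 raised dots. Origin: centre of underside; x points away from the robot. Each rocker is a paddle 12 mm wide, 34 mm long, 4 mm thick, pivoted at its middle 51.5 mm above the bench.
- rocker_1 (a joint): Rocker 1, first from the left: 0 rad = on (end nearer the robot up, far end down; all start on, within 0.03); 0.70 rad = fully off (near end pressed down). No spring, stays where left; about 2 N on the near end moves it.
- rocker_1_press (a point): Point on the upper face of rocker 1's near end, 12 mm from the pivot, where it is pressed; moves with the paddle. About 58 mm above the bench when on; drops about 8 mm to fully off.
- rocker_2 (a joint): Rocker 2, second from the left: 0 rad = on (end nearer the robot up, far end down; all start on, within 0.03); 0.70 rad = fully off (near end pressed down). No spring, stays where left; about 2 N on the near end moves it.
- rocker_2_press (a point): Point on the upper face of rocker 2's near end, 12 mm from the pivot, where it is pressed; moves with the paddle. About 58 mm above the bench when on; drops about 8 mm to fully off.
- rocker_3 (a joint): Rocker 3, third from the left: 0 rad = on (end nearer the robot up, far end down; all start on, within 0.03); 0.70 rad = fully off (near end pressed down). No spring, stays where left; about 2 N on the near end moves it.
- rocker_3_press (a point): Point on the upper face of rocker 3's near end, 12 mm from the pivot, where it is pressed; moves with the paddle. About 58 mm above the bench when on; drops about 8 mm to fully off.
- rocker_4 (a joint): Rocker 4, fourth from the left (rightmost): 0 rad = on (end nearer the robot up, far end down; all start on, within 0.03); 0.70 rad = fully off (near end pressed down). No spring, stays where left; about 2 N on the near end moves it.
- rocker_4_press (a point): Point on the upper face of rocker 4's near end, 12 mm from the pivot, where it is pressed; moves with the paddle. About 58 mm above the bench when on; drops about 8 mm to fully off.
- stylus: Loose stylus, about 50 g, 140 mm long: round steel shaft 8 mm thick and 90 mm long with a blunt tip; on it a round black collar 30 mm wide, 4 mm thick (90 to 94 mm above the tip); above that a flat-sided black grip 14 x 14 mm, 46 mm tall (94 to 140 mm above the tip), sides square to the stylus's x and y. Origin: the tip; z points up along the shaft.
- stylus_stand: Metal stand fixed to the bench, base 90 x 80 x 10 mm, with a level fork 120 mm high: two prongs 12 mm wide, 16 mm apart, open above and at the stand's -x (front), reaching 22 mm in front of and behind the seat. The stylus hangs in it upright, collar resting on the prongs, tip 30 mm above the bench. Origin: centre of underside.
- stand_seat (a point): The stylus's place in the fork: midway between the prongs, level with their upper faces, 120 mm above the bench; the stylus tip hangs 90 mm below it.
- drop_bottle: Black dropper bottle with a yellow cap, 40 mm wide, 84 mm tall; a loose bystander. Origin: centre of its underside.
- lab_timer: Square white bench timer, 66 x 66 x 18 mm; a loose bystander. Origin: centre of its underside.
- reagent_a: Small reagent bottle with a blue cap, 47 mm wide, 88 mm tall; a loose bystander. Origin: centre of its underside.
- reagent_b: Small reagent bottle with a purple cap, 48 mm wide, 88 mm tall; a loose bystander. Origin: centre of its underside.
- marker: Black marker pen lying down, 142 mm long; a loose bystander. Origin: centre of its underside.
Things that resemble listed ones, but are neither listed nor needed, are in the scene too. Leave any blue look-alike of the switch_box alone.

How it is judged (in metres and radians):
On the way, in this order (a step that is already met when the one before it is completed fails the run):
1. every plunger has been pushed as far as it goes: three fully home, the jammed one at its jam (((value of joint each of plunger_2, plunger_3, plunger_4 above 0.018 m and value of joint plunger_1 between 0.004 and 0.0135 m) or (value of joint each of plunger_1, plunger_3, plunger_4 above 0.018 m and value of joint plunger_2 between 0.004 and 0.0135 m) or (value of joint each of plunger_1, plunger_2, plunger_4 above 0.018 m and value of joint plunger_3 between 0.004 and 0.0135 m) or (value of joint each of plunger_1, plunger_2, plunger_3 above 0.018 m and value of joint plunger_4 between 0.004 and 0.0135 m))), for 0.1 s.
2. the jammed channel's rocker is fully off and the other three are on (((value of joint each of plunger_2, plunger_3, plunger_4 above 0.018 m and value of joint plunger_1 between 0.004 and 0.0135 m and value of joint rocker_1 above 0.6 rad and value of joint each of rocker_2, rocker_3, rocker_4 below 0.12 rad) or (value of joint each of plunger_1, plunger_3, plunger_4 above 0.018 m and value of joint plunger_2 between 0.004 and 0.0135 m and value of joint rocker_2 above 0.6 rad and value of joint each of rocker_1, rocker_3, rocker_4 below 0.12 rad) or (value of joint each of plunger_1, plunger_2, plunger_4 above 0.018 m and value of joint plunger_3 between 0.004 and 0.0135 m and value of joint rocker_3 above 0.6 rad and value of joint each of rocker_1, rocker_2, rocker_4 below 0.12 rad) or (value of joint each of plunger_1, plunger_2, plunger_3 above 0.018 m and value of joint plunger_4 between 0.004 and 0.0135 m and value of joint rocker_4 above 0.6 rad and value of joint each of rocker_1, rocker_2, rocker_3 below 0.12 rad))), for 0.1 s.
At the end, for the whole second after the job is handed in: Three plungers down at least 18 of 20 mm, the jammed one at its jam (4 to 13.5 mm); its rocker off (over 0.6 rad), the other three on (under 0.12 rad); the stylus at rest in the fork, upright within 0.1 rad, within 12 mm of the seat sideways, collar within 4 mm of the prongs (((value of joint each of plunger_2, plunger_3, plunger_4 above 0.018 m and value of joint plunger_1 between 0.004 and 0.0135 m and value of joint rocker_1 above 0.6 rad and value of joint each of rocker_2, rocker_3, rocker_4 below 0.12 rad) or (value of joint each of plunger_1, plunger_3, plunger_4 above 0.018 m and value of joint plunger_2 between 0.004 and 0.0135 m and value of joint rocker_2 above 0.6 rad and value of joint each of rocker_1, rocker_3, rocker_4 below 0.12 rad) or (value of joint each of plunger_1, plunger_2, plunger_4 above 0.018 m and value of joint plunger_3 between 0.004 and 0.0135 m and value of joint rocker_3 above 0.6 rad and value of joint each of rocker_1, rocker_2, rocker_4 below 0.12 rad) or (value of joint each of plunger_1, plunger_2, plunger_3 above 0.018 m and value of joint plunger_4 between 0.004 and 0.0135 m and value of joint rocker_4 above 0.6 rad and value of joint each of rocker_1, rocker_2, rocker_3 below 0.12 rad)) and horizontal distance between stylus and stand_seat below 0.012 m and angle between stylus's own z axis and vertical below 0.1 rad and z of stylus in the frame of stand_seat between -0.094 and -0.086 m and linear speed of stylus below 0.02 m/s); the robot touches nothing.
It fails at once if the gripper or arm touched the switch box or its rockers (only the stylus may) (contact force between any of the fingers, the arm and switch_box above 0.5 N).
It fails at once if the rocker of a plunger that goes fully home was switched off ((value of joint plunger_1 above 0.017 m and value of joint rocker_1 above 0.35 rad) or (value of joint plunger_2 above 0.017 m and value of joint rocker_2 above 0.35 rad) or (value of joint plunger_3 above 0.017 m and value of joint rocker_3 above 0.35 rad) or (value of joint plunger_4 above 0.017 m and value of joint rocker_4 above 0.35 rad)).
It fails at once if a bystander was moved by more than 30 mm (distance of any of drop_bottle, lab_timer, reagent_a, reagent_b, marker from where it was at the start of the episode above 0.03 m).
It also fails if it takes over 61 s, if anything falls off the work surface, if the arm or the gripper's body presses on something with over 40 N, if the wrist force passes 120 N, or if a joint passes its speed limit or range.

## Working session

There is one attempt and no reset: what is moved stays moved. The work goes in short steps, Python scripts to look and compute and a tool call to move; the robot and the scene stay as the last step left them, time stands still between calls to the robot, and variables do not carry over. Pictures are saved under pics/ and viewed, at most 10 in all, crops included, and the job is handed in when it is done.

Besides the shell and the picture viewer there is one more tool, called after ">>>" as a command line: name --argument value ..., lists and objects as JSON in quotes. step_arm: Moves the arm, as the interface text tells. Its arguments: {"type":"object","properties":{"targets":{"type":"string"},"claw":{"type":"number"}},"required":["targets"]}

```bash
mkdir -p pics && cat > h.py <<'E'
import numpy as np, cv2
from station import sense, cams, r
def cap(n,fn=None):
    c=cams.capture(n); 
    if fn: cv2.imwrite('pics/'+fn,c['frame'])
    f=240/np.tan(np.radians(c['vertical_fov'])/2)
    c['K']=np.array([[f,0,c['cx']],[0,f,c['cy']],[0,0,1.]]); c['D']=np.array(c['dist_coeffs'],float)
    c['R']=np.array(c['rotation']); c['e']=np.array(c['eye']); return c
def back(c,px,z):
    p=cv2.undistortPoints(np.array(px,float).reshape(-1,1,2),c['K'],c['D']).reshape(-1,2)
    d=np.c_[p,np.ones(len(p))]@c['R'].T
    t=(np.broadcast_to(z,len(p))-c['e'][2])/d[:,2]
    return c['e']+d*t[:,None]
def proj(c,P):
    R=c['R'].T
    return cv2.projectPoints(np.array(P,float).reshape(-1,1,3),cv2.Rodrigues(R)[0],-R@c['e'],c['K'],c['D'])[0].reshape(-1,2)
E
python3 - <<'E'
from h import *
import pickle
for n in('top','scene'):
    c=cap(n,n+'0.png'); pickle.dump(c,open(n+'0.pkl','wb')); print(n,c['e'],c['R'].round(3).tolist(),c['K'][0,0])
s=sense();print(s['tcp_pos'],np.array(s['ee_rot']).round(3).tolist(),s['wrist_force'],s['time_s'])
E
```

```text
top [ 0.33179468 -0.0536701   1.43004758] [[-0.018, -0.99, 0.141], [-1.0, 0.019, 0.003], [-0.005, -0.141, -0.99]] 543.2872727611165
scene [-0.40025646  0.69928147  0.67512582] [[-0.618, -0.352, 0.702], [-0.785, 0.252, -0.565], [0.022, -0.901, -0.433]] 561.1093630611108
[ 0.17188532 -0.60034572  0.22158166] [[-0.961, -0.275, -0.001], [-0.275, 0.961, 0.002], [0.0, 0.002, -1.0]] [0.08501815 0.37535016 1.12103699] 0.1
```

View pics/top0.png

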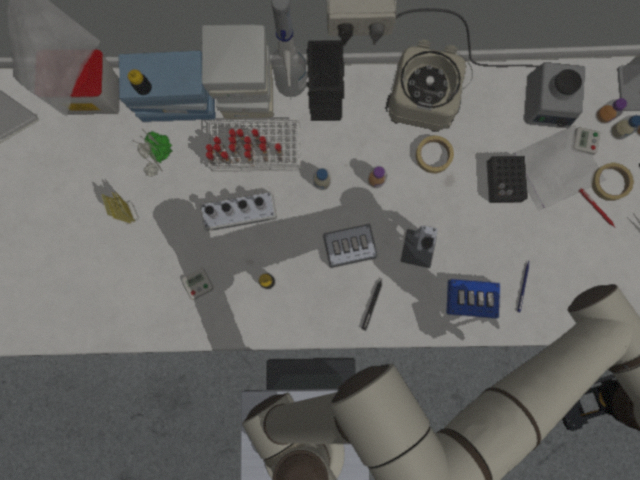

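View pics/scene0.png

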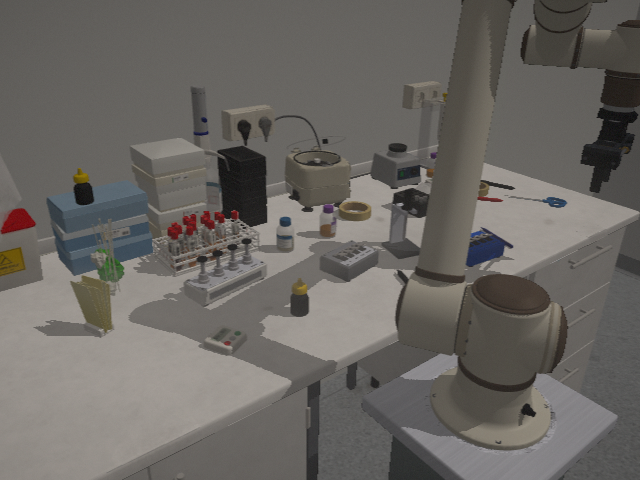

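The top view shows the dosing block at (238,210), the switch box at (350,247), the stand with stylus at (420,245), the blue decoy at (473,298), the drop bottle at (266,281), the timer at (197,284), the marker at (371,303) and the reagents at (321,177) and (376,176). I'll enlarge the parts that matter.

```bash
python3 - <<'E'
import cv2,numpy as np
a=cv2.imread('pics/top0.png')
def cr(x,y,w,h):
    m=cv2.resize(a[y:y+h,x:x+w],None,fx=6,fy=6,interpolation=cv2.INTER_CUBIC)
    m=np.clip(m.astype(float)*1.5,0,255).astype(np.uint8)
    for i in range(0,w,10):
        cv2.line(m,(i*6,0),(i*6,5),(0,0,255),1);cv2.putText(m,str(x+i),(i*6,15),0,.35,(0,0,255),1)
    for j in range(0,h,10):
        cv2.line(m,(0,j*6),(5,j*6),(0,0,255),1);cv2.putText(m,str(y+j),(6,j*6+4),0,.35,(0,0,255),1)
    return m
o=np.zeros((600,792,3),np.uint8)
o[:300,:540]=cr(195,185,90,50)
o[300:,:396]=cr(317,220,66,50)
o[300:,402:]=cr(390,220,65,50)
cv2.imwrite('pics/crop0.png',o)
E
```

```text
(no output)
```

View pics/crop0.png

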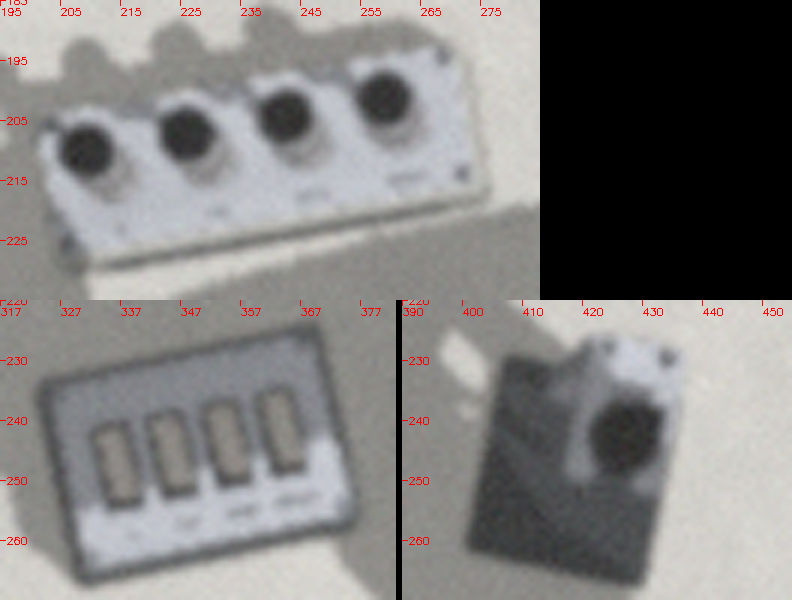

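```bash
python3 - <<'E'
from h import *
import pickle
c=pickle.load(open('top0.pkl','rb'))
d=back(c,[(209.1,209.8),(225.8,206.9),(242.3,204.1),(258.6,201.1)],.099)
def line(p,n):
    t=(p[0]-p[-1])[:2];print(n,p[:,:2].round(4).tolist(),'mean',p[:,:2].mean(0).round(4),'len',np.linalg.norm(t).round(4),'yaw of +y->',np.degrees(np.arctan2(-t[0],t[1])).round(2))
line(d,'discs')
line(back(c,[(336.4,247.2),(345.6,245.1),(354.6,243.1),(363.6,241.3)],.0535),'rockers')
sw=[(317+x/6-.4,220+y/6-.4) for x,y in[(42,85),(317,24),(354,224),(86,284)]]
print('swbox top corners',back(c,sw,.043)[:,:2].round(4).tolist(), back(c,sw,.043)[:,:2].mean(0))
f=lambda x,y:(390+(x-402)/6-.4,220+(y-300)/6-.4)
print('stylus collar',back(c,[f(626,437)],.124))
print('base front corners, backleft',back(c,[f(469,550),f(641,586),f(505,353)],.01).round(4).tolist())
print('prong backleft/right',back(c,[f(585,340),f(683,352)],.12).round(4).tolist())
b=back(c,[(266,279),(321,172),(376,170)],.085);print(b.round(3).tolist())
# scene crop
a=cv2.imread('pics/scene0.png')[170:265,370:450]
a=cv2.resize(a,None,fx=6,fy=6,interpolation=cv2.INTER_CUBIC)
cv2.imwrite('pics/crop1.png',np.clip(a*1.6,0,255).astype(np.uint8))
E
```

```text
discs [[0.6001, 0.2247], [0.6067, 0.1832], [0.6131, 0.1421], [0.62, 0.1014]] mean [0.61   0.1629] len 0.1248 yaw of +y-> 9.15
rockers [[0.5059, -0.0916], [0.5109, -0.1152], [0.5156, -0.1383], [0.5198, -0.1614]] mean [ 0.513  -0.1266] len 0.0712 yaw of +y-> 11.24
swbox top corners [[0.5428, -0.0596], [0.5671, -0.1787], [0.4802, -0.1918], [0.4566, -0.0767]] [ 0.51169115 -0.12669395]
stylus collar [[ 0.50448818 -0.30877381  0.124     ]]
base front corners, backleft [[0.4711, -0.2605, 0.01], [0.454, -0.3345, 0.01], [0.5579, -0.2797, 0.01]]
prong backleft/right [[0.5451, -0.2948, 0.12], [0.5394, -0.3342, 0.12]]
[[0.426, 0.085, 0.085], [0.695, -0.056, 0.085], [0.698, -0.196, 0.085]]
```

View pics/crop1.png

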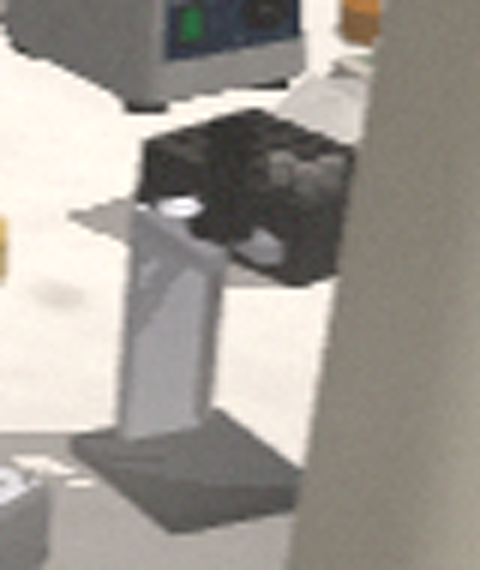

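The crop shows the stand column and fork, with the grip partly hidden in front of a black cube, and the base is clear. The stand sits at about (0.505,-0.308) with yaw about -13°. I'm squaring up the tool, closing the gripper and moving to plunger 4.

>>> step_arm --targets "0 0 0 5.33;0 0 0 5.33;0 0 0 5.33;-2.2 3.4 0 0;-2.2 3.4 0 0;-2.2 3.4 0 0;-2.2 3.4 0 0;-2.2 3.4 0 0;-2.2 3.4 0 0;-2.2 3.4 0 0;-2.2 3.4 0 0;-2.2 3.4 0 0" --claw 0

```text
time_s: 1.1
tcp_pos: [0.3705, -0.293, 0.2224]
ee_rot: [[-1.0, 0.0, -0.0], [0.0, 1.0, 0.0], [0.0, 0.0, -1.0]]
wrist_force: [0.2, -0.2, -0.4]
gripper_width: 0.169
gripper_force: 0.0
```

>>> step_arm --targets "-2.2 3.4 0 0;-2.2 3.4 0 0;-2.2 3.4 0 0;-2.2 3.4 0 0;-2.2 3.4 0 0;-2.2 3.4 0 0;-2.2 3.4 0 0;-2.2 3.4 0 0;-2.2 3.4 0 0;-2.2 3.4 0 0;-2.2 3.4 0 0;0 0 0 0"

```text
time_s: 2.1
tcp_pos: [0.6152, 0.0844, 0.2207]
ee_rot: [[-1.0, -0.005, 0.001], [-0.005, 1.0, 0.0], [-0.001, 0.0, -1.0]]
wrist_force: [0.9, -0.8, -0.8]
gripper_width: 0.005
gripper_force: 0.0
```

>>> step_arm --targets "-0.5 1.7 2.0 0;0 0 3.0 0;0 0 3.0 0;0 0 2.5 0;0 0 0 0;0 0 0 0"

```text
time_s: 2.6
tcp_pos: [0.6165, 0.0956, 0.1163]
ee_rot: [[-1.0, 0.0, -0.003], [0.0, 1.0, -0.002], [0.003, -0.002, -1.0]]
wrist_force: [0.5, -0.5, 1.2]
gripper_width: 0.007
gripper_force: 0.0
```

>>> step_arm --targets "-0.35 0.5 0.8 0;0 0 0.6 0;0 0 0.5 0;0 0 0.3 0;0 0 0 0"

```text
time_s: 3.02
tcp_pos: [0.621, 0.1012, 0.0958]
ee_rot: [[-1.0, 0.0, 0.001], [0.0, 1.0, 0.0], [-0.001, 0.0, -1.0]]
wrist_force: [-0.2, -0.1, -0.1]
gripper_width: 0.004
gripper_force: 0.0
```

>>> step_arm --targets "0 0 0.3 0;0 0 0.3 0;0 0 0.3 0"

```text
time_s: 3.27
tcp_pos: [0.621, 0.1012, 0.0869]
ee_rot: [[-1.0, 0.0, 0.001], [0.0, 1.0, 0.0], [-0.001, 0.0, -1.0]]
wrist_force: [-0.6, 1.1, 2.3]
gripper_width: 0.004
gripper_force: 1.2
```

>>> step_arm --targets "0 0 0.3 0;0 0 0.3 0;0 0 0.15 0"

```text
time_s: 3.52
tcp_pos: [0.6211, 0.1012, 0.0803]
ee_rot: [[-1.0, -0.001, 0.001], [-0.001, 1.0, -0.0], [-0.001, -0.0, -1.0]]
wrist_force: [-5.4, 1.4, 16.1]
gripper_width: 0.005
gripper_force: 7.9
```

>>> step_arm --targets "0 0 -3.0 0;0.75 4.1 0 0;0 0 0 0;0 0 0.8 0;0 0 0.3 0;0 0 0.3 0;0 0 0.3 0"

```text
time_s: 4.1
tcp_pos: [0.6128, 0.1414, 0.091]
ee_rot: [[-1.0, 0.001, -0.002], [0.001, 1.0, -0.001], [0.002, -0.001, -1.0]]
wrist_force: [-1.2, 0.7, 2.6]
gripper_width: 0.011
gripper_force: 1.2
```

>>> step_arm --targets "0 0 0.3 0;0 0 0.3 0;0 0 0.2 0"

```text
time_s: 4.35
tcp_pos: [0.613, 0.1413, 0.0903]
ee_rot: [[-1.0, -0.001, 0.0], [-0.001, 1.0, -0.002], [-0.0, -0.002, -1.0]]
wrist_force: [-17.2, 2.8, 39.6]
gripper_width: 0.003
gripper_force: 19.8
```

Plunger 3 is jammed at about 9.7 mm. Next are plungers 2 and 1.

>>> step_arm --targets "0 0 -2.6 0;0.65 4.15 0 0;0 0 0 0;0 0 0.7 0;0 0 0.3 0;0 0 0.3 0;0 0 0.3 0"

```text
time_s: 4.93
tcp_pos: [0.6062, 0.1821, 0.0929]
ee_rot: [[-1.0, 0.001, -0.002], [0.001, 1.0, -0.001], [0.002, -0.001, -1.0]]
wrist_force: [-0.7, 0.7, 2.6]
gripper_width: 0.005
gripper_force: 1.2
```

>>> step_arm --targets "0 0 0.3 0;0 0 0.3 0;0 0 0.1 0"

```text
time_s: 5.18
tcp_pos: [0.6064, 0.1822, 0.0862]
ee_rot: [[-1.0, 0.001, -0.002], [0.001, 1.0, -0.001], [0.002, -0.001, -1.0]]
wrist_force: [-1.5, -0.6, 1.9]
gripper_width: 0.006
gripper_force: 1.1
```

>>> step_arm --targets "0 0 0.3 0;0 0 0.3 0;0 0 0.1 0"

```text
time_s: 5.43
tcp_pos: [0.607, 0.1827, 0.0804]
ee_rot: [[-1.0, 0.0, 0.0], [0.0, 1.0, -0.001], [-0.0, -0.001, -1.0]]
wrist_force: [-3.3, -2.5, 8.1]
gripper_width: 0.006
gripper_force: 4.3
```

>>> step_arm --targets "0 0 -3 0;0.65 4.2 0 0;0 0 0 0;0 0 0.7 0;0 0 0.3 0;0 0 0.3 0;0 0 0.3 0;0 0 0.3 0;0 0 0.3 0;0 0 0.3 0"

```text
time_s: 6.27
tcp_pos: [0.6004, 0.224, 0.0847]
ee_rot: [[-1.0, 0.001, -0.0], [0.001, 1.0, -0.0], [0.0, -0.0, -1.0]]
wrist_force: [-1.9, 0.9, 2.2]
gripper_width: 0.005
gripper_force: 1.2
```

>>> step_arm --targets "0 0 0.3 0;0 0 0.25 0;0 0 0 0"

```text
time_s: 6.52
tcp_pos: [0.6004, 0.224, 0.0804]
ee_rot: [[-1.0, -0.0, -0.0], [-0.0, 1.0, -0.001], [0.0, -0.001, -1.0]]
wrist_force: [-3.6, -0.2, 6.3]
gripper_width: 0.007
gripper_force: 3.4
```

>>> step_arm --targets "0 0 -3.5 0;0 0 -3.5 0;0 0 -3.5 0;0 -3 -2.5 0;0.7 -3.9 0 0;0.7 -3.9 0 0;0.7 -3.9 0 0;0.7 -3.9 0 0;0.7 -3.9 0 0;0.7 -3.9 0 0;0.7 -3.9 0 0;0.7 -3.9 0 0" --claw 5

```text
time_s: 7.52
tcp_pos: [0.5433, -0.1197, 0.2091]
ee_rot: [[-1.0, 0.0, -0.001], [0.0, 1.0, -0.0], [0.001, -0.0, -1.0]]
wrist_force: [0.3, -0.2, -0.2]
gripper_width: 0.57
gripper_force: 0.0
```

>>> step_arm --targets "0.7 -3.9 0 0;0.7 -3.9 0 0;0.7 -3.9 0 0;0.7 -3.7 0 0;0.7 -3.7 0 0;0 0 0 6.35;0 0 0 6.35;0 0 0 0"

```text
time_s: 8.18
tcp_pos: [0.5083, -0.3097, 0.2085]
ee_rot: [[-0.975, 0.224, -0.002], [0.224, 0.975, 0.0], [0.002, 0.0, -1.0]]
wrist_force: [0.4, 0.6, 0.1]
gripper_width: 0.571
gripper_force: 0.0
```

```bash
python3 - <<'E'
from h import *
c=cap('scene','s1.png'); t=cap('top','t1.png')
s=sense()
print('tcp px',proj(c,[s['tcp_pos']]),'grip top/bot',proj(c,[(.5045,-.309,.17),(.5045,-.309,.124)]))
a=np.clip(c['frame'][100:270,330:480]*1.5,0,255).astype(np.uint8)
b=np.clip(t['frame'][170:300,370:480]*1.5,0,255).astype(np.uint8)
a=cv2.resize(a,(450,510),interpolation=cv2.INTER_CUBIC);b=cv2.resize(b,(330,390),interpolation=cv2.INTER_CUBIC)
o=np.zeros((510,790,3),np.uint8);o[:,:450]=a;o[:390,460:]=b;cv2.imwrite('pics/c1.png',o)
E
```

```text
tcp px [[409.06491834 175.18892035]] grip top/bot [[409.03396943 190.22759054]
 [407.43478973 206.97804602]]
```

View pics/c1.png

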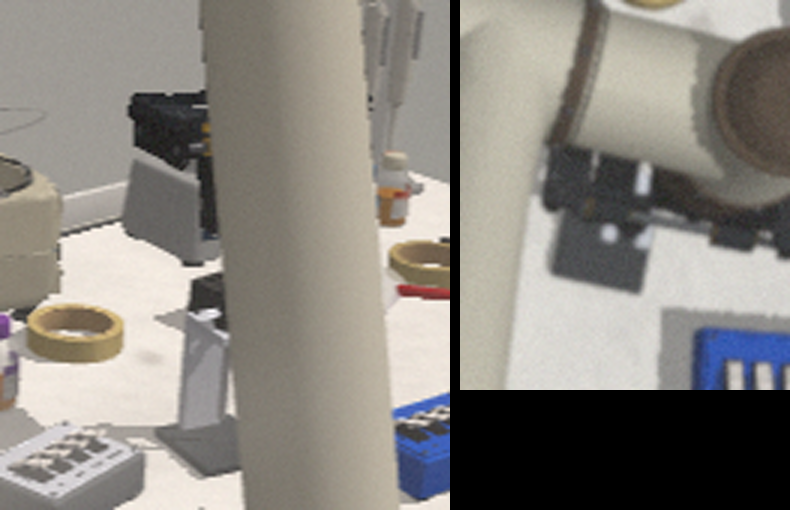

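The arm hides the stylus in both views, so I'll rely on the first measurement: a (0.5045,-0.309) centre, good to about 2 mm, with wide finger clearance.

>>> step_arm --targets "0.4 0 2 0;0 0 2 0;0 0 2 0;0 0 1.2 0;0 0 0.4 0;0 0 0 0;0 0 0 0"

```text
time_s: 8.87
tcp_pos: [0.506, -0.3077, 0.1342]
ee_rot: [[-0.976, 0.218, 0.001], [0.218, 0.976, -0.001], [-0.001, -0.001, -1.0]]
wrist_force: [-0.8, -0.4, -0.2]
gripper_width: 0.575
gripper_force: 0.0
```

>>> step_arm --targets "0 0 0 0;0 0 0 0;0 0 0 0;0 0 0 0;0 0 0 0;0 0 0 0;0 0 0 0" --claw 0

```text
time_s: 9.45
tcp_pos: [0.5054, -0.3078, 0.1336]
ee_rot: [[-0.975, 0.22, 0.0], [0.22, 0.975, -0.0], [-0.0, -0.0, -1.0]]
wrist_force: [-1.1, 0.1, 1.4]
gripper_width: 0.158
gripper_force: 30.0
```

Grasped: 13.75 mm between the pads, so it sits square. I'm lifting it and checking.

>>> step_arm --targets "0 0 -1 0;0 0 -2 0;0 0 -3 0;0 0 -3 0;0 0 -1.5 0;1 4 0 0;1 4 0 0;1 4 0 0;0.9 4 0 0;0 0 0 0;0 0 0 0"

```text
time_s: 10.37
tcp_pos: [0.5028, -0.1412, 0.2397]
ee_rot: [[-0.976, 0.216, 0.001], [0.216, 0.976, -0.0], [-0.001, 0.0, -1.0]]
wrist_force: [0.1, -0.1, -0.2]
gripper_width: 0.155
gripper_force: 30.0
```

```bash
python3 - <<'E'
from h import *
c=cap('scene','s2.png'); t=cap('top')
s=sense();p=np.array(s['tcp_pos']);tip=p-[0,0,.1036];pr=np.array([.503,-.141,.058])
print(p,s['gripper_width'],'tip px',proj(c,[tip,pr]),proj(t,[tip,pr]))
m=proj(c,[pr])[0].astype(int)
a=c['frame'][m[1]-110:m[1]+50,m[0]-80:m[0]+80]
b=t['frame'][200:300,300:400]
a=cv2.resize(a,(480,480),interpolation=cv2.INTER_CUBIC);b=cv2.resize(b,(300,300),interpolation=cv2.INTER_CUBIC)
print(m)
o=np.zeros((480,790,3),np.uint8);o[:,:480]=a;o[:300,490:]=b;cv2.imwrite('pics/c2.png',np.clip(o*1.5,0,255).astype(np.uint8))
E
```

```text
[ 0.5026943  -0.14323568  0.23910821] 0.1580018237439846 tip px [[360.00750813 218.14810517]
 [357.61104911 247.2473505 ]] [[358.77597369 243.82284056]
 [355.89873753 247.74680318]]
[357 247]
```

View pics/c2.png

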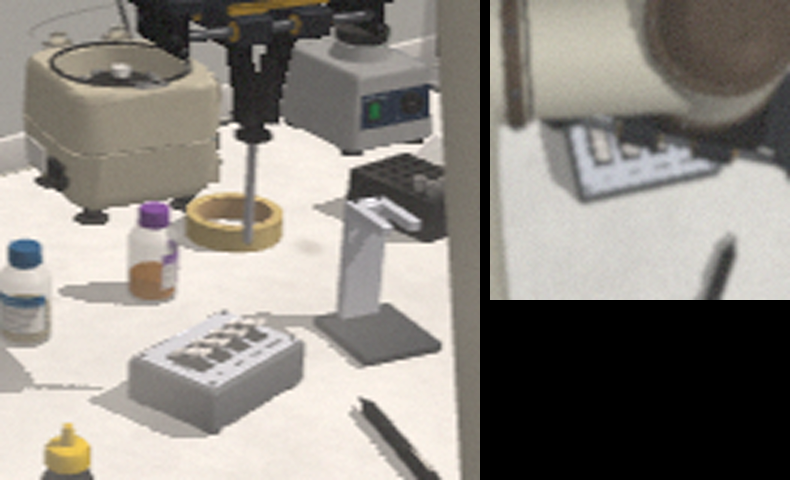

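The scene view shows the stylus hanging straight. Its tip is at about (360,218), matching the prediction. I'll overlay the predicted press points on the rockers before pressing.

```bash
python3 - <<'E'
from h import *
c=cap('scene')
x0,y0,w,h=312,230,75,55
a=np.clip(cv2.resize(c['frame'][y0:y0+h,x0:x0+w],None,fx=10,fy=10,interpolation=cv2.INTER_CUBIC)*1.4,0,255).astype(np.uint8)
g=np.radians(11.4)
for i in(1.5,.5,-.5,-1.5):
    q=np.array([.5125,-.1266])+.024*i*np.array([-np.sin(g),np.cos(g)])
    q=q-.012*np.array([np.cos(g),np.sin(g)]); print(q.round(4))
    u=(proj(c,[[*q,.058]])[0]-[x0,y0]+.5)*10
    cv2.circle(a,tuple(u.astype(int)),4,(0,0,255),-1)
cv2.imwrite('pics/c3.png',a)
E
```

```text
[ 0.4936 -0.0937]
[ 0.4984 -0.1172]
[ 0.5031 -0.1407]
[ 0.5079 -0.1643]
```

View pics/c3.png

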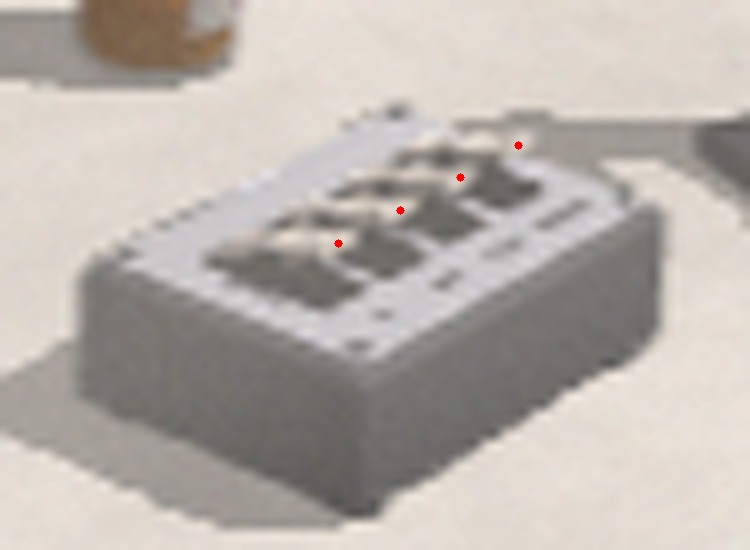

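The points sit on the near ends of all four rockers, so I'm pressing rocker 3.

>>> step_arm --targets "0 0.1 3 0;0 0 2.5 0;0 0 1.0 0;0 0 0.5 0;0 0 0 0;0 0 0 0"

```text
time_s: 11.02
tcp_pos: [0.5036, -0.1428, 0.1695]
ee_rot: [[-0.975, 0.221, 0.001], [0.221, 0.975, -0.001], [-0.002, -0.0, -1.0]]
wrist_force: [0.3, -0.4, 0.5]
gripper_width: 0.156
gripper_force: 30.0
```

>>> step_arm --targets "0 0.2 0.4 0;0 0 0.3 0;0 0 0.3 0;0 0 0.3 0;0 0 0 0"

```text
time_s: 11.43
tcp_pos: [0.5029, -0.1402, 0.1553]
ee_rot: [[-0.976, 0.22, -0.001], [0.22, 0.976, -0.0], [0.001, -0.0, -1.0]]
wrist_force: [-0.6, -0.3, 0.9]
gripper_width: 0.156
gripper_force: 30.0
```

>>> step_arm --targets "0 0 0.2 0;0 0 0.1 0;0 0 0 0"

```text
time_s: 11.68
tcp_pos: [0.5032, -0.1401, 0.1524]
ee_rot: [[-0.975, 0.22, -0.0], [0.22, 0.975, -0.0], [0.0, -0.0, -1.0]]
wrist_force: [-1.1, -0.3, 1.4]
gripper_width: 0.157
gripper_force: 30.0
```

>>> step_arm --targets "0 0 0.1 0;0 0 0.1 0;0 0 0 0"

```text
time_s: 11.93
tcp_pos: [0.5037, -0.1403, 0.1517]
ee_rot: [[-0.976, 0.219, 0.001], [0.219, 0.976, -0.001], [-0.001, -0.0, -1.0]]
wrist_force: [-1.7, 1.1, 6.9]
gripper_width: 0.156
gripper_force: 30.0
```

>>> step_arm --targets "0 0 0.1 0;0 0 0 0;0 0 -1 0;0 0 -3 0;0 0 -4 0;0 0 -1.2 0;-0.9 -4 0 0;-1 -4 0 0;-1 -4 0 0;0 0 0 0;0 0 0 0"

```text
time_s: 12.85
tcp_pos: [0.5048, -0.2653, 0.2408]
ee_rot: [[-0.975, 0.224, -0.0], [0.224, 0.975, 0.001], [0.001, 0.001, -1.0]]
wrist_force: [-0.1, -0.1, -0.7]
gripper_width: 0.16
gripper_force: 30.0
```

```bash
python3 - <<'E'
from h import *
c=cap('scene','s3.png'); p=np.array(sense()['tcp_pos'])
tip=proj(c,[p-[0,0,.1036]])[0];print(p,tip)
def z(x0,y0,w,h,f): return cv2.resize(c['frame'][y0:y0+h,x0:x0+w],None,fx=f,fy=f,interpolation=cv2.INTER_CUBIC)
o=np.zeros((600,800,3),np.uint8)
A=z(312,225,75,60,6);o[:360,:450]=A
x,y=int(tip[0])-28,int(tip[1])-50;print(x,y)
B=z(x,y,56,100,6);o[:600,460:796]=B
cv2.imwrite('pics/c4.png',np.clip(o*1.4,0,255).astype(np.uint8))
E
```

```text
[ 0.50486066 -0.26415523  0.24099048] [395.3466828  205.97442777]
367 155
```

View pics/c4.png

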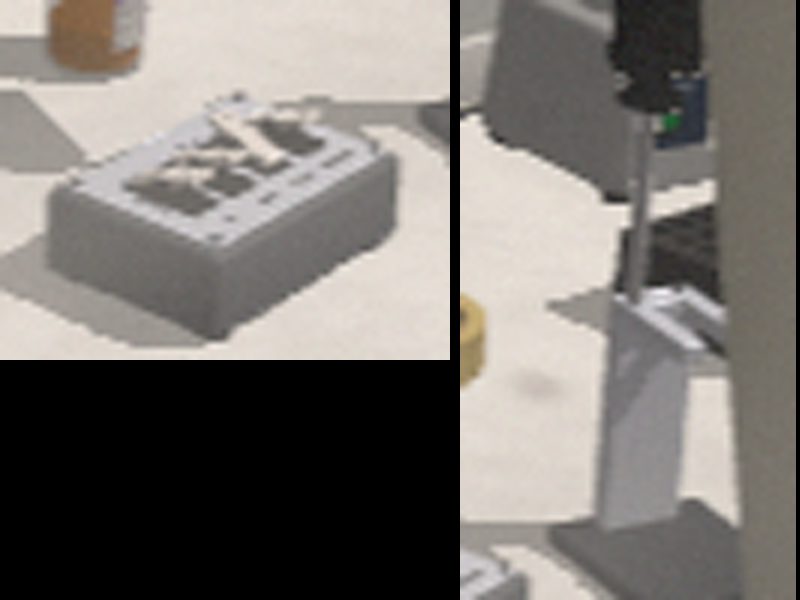

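The picture shows rocker 3 tipped the other way (off) and the other three unchanged, and the stylus is still straight in the gripper. I'm taking it back over the seat.

>>> step_arm --targets "-0.5 -2.1 0 0;-0.5 -2.1 0 0;0 0 0 0;0 0 0 0;0 0 0 0;0 0 0 0"

```text
time_s: 13.4
tcp_pos: [0.5058, -0.3055, 0.2417]
ee_rot: [[-0.976, 0.219, 0.0], [0.219, 0.976, 0.0], [-0.0, 0.0, -1.0]]
wrist_force: [-0.5, 0.7, -0.4]
gripper_width: 0.155
gripper_force: 30.0
```

>>> step_arm --targets "0 -0.15 2 0;0 0 2 0;0 0 2 0;0 0 2 0;0 0 1 0;0 0 0.8 0;0 0 0 0;0 0 0 0"

```text
time_s: 14.07
tcp_pos: [0.5058, -0.3081, 0.1442]
ee_rot: [[-0.976, 0.219, 0.001], [0.219, 0.976, -0.001], [-0.001, -0.0, -1.0]]
wrist_force: [0.9, -0.1, -0.5]
gripper_width: 0.16
gripper_force: 30.0
```

No contact so far, so the shaft is inside the fork. Lowering the last centimetre.

>>> step_arm --targets "0 0 0.5 0;0 0 0.4 0;0 0 0.1 0;0 0 0 0;0 0 0 0"

```text
time_s: 14.48
tcp_pos: [0.5053, -0.3083, 0.1338]
ee_rot: [[-0.975, 0.22, 0.0], [0.22, 0.975, -0.0], [-0.0, -0.0, -1.0]]
wrist_force: [-0.5, -0.3, -0.5]
gripper_width: 0.157
gripper_force: 30.0
```

>>> step_arm --targets "0 0 0.05 0;0 0 0 0"

```text
time_s: 14.65
tcp_pos: [0.5054, -0.3083, 0.1337]
ee_rot: [[-0.976, 0.22, 0.0], [0.22, 0.976, -0.0], [-0.001, -0.0, -1.0]]
wrist_force: [0.6, 0.6, 3.0]
gripper_width: 0.16
gripper_force: 30.0
```

>>> step_arm --targets "0 0 0 0;0 0 0 0;0 0 0 0;0 0 0 0;0 0 0 0;0 0 0 0;0 0 -0.5 0;0 0 -2 0;0 0 -3 0;0 0 -4 0;0 0 -2 0;0 0 0 0" --claw 5

```text
time_s: 15.65
tcp_pos: [0.5078, -0.3097, 0.255]
ee_rot: [[-0.976, 0.219, 0.011], [0.219, 0.976, -0.006], [-0.012, -0.003, -1.0]]
wrist_force: [-0.0, 0.3, 0.9]
gripper_width: 0.572
gripper_force: 0.0
```

>>> step_arm --targets "0 4 0 0;0 4 0 0;0 4 0 0;0 4 0 0;0 4 0 0;0 4 0 0;0 4 0 0;0 4 0 0;0 4 0 0;0 0 0 0;0 0 0 0;0 0 0 0"

```text
time_s: 16.65
tcp_pos: [0.5841, 0.0429, 0.2476]
ee_rot: [[-0.976, 0.22, -0.001], [0.22, 0.976, -0.0], [0.001, -0.001, -1.0]]
wrist_force: [-0.6, -0.6, 0.1]
gripper_width: 0.577
gripper_force: 0.0
```

```bash
python3 - <<'E'
from h import *
c=cap('scene','s4.png');t=cap('top','t4.png')
P=[(.5054,-.308,.17),(.5054,-.308,.124),(.5054,-.308,.03)];print(proj(c,P),proj(t,P))
def z(c,x0,y0,w,h,f): return cv2.resize(c['frame'][y0:y0+h,x0:x0+w],None,fx=f,fy=f,interpolation=cv2.INTER_CUBIC)
o=np.zeros((600,800,3),np.uint8)
o[:560,:400]=z(c,370,165,50,70,8);o[:300,410:770]=z(t,390,220,60,50,6);o[304:,410:]=z(c,130,200,390,296//1,1)[:296,:390] if 0 else cv2.resize(c['frame'],(390,296))
cv2.imwrite('pics/c5.png',np.clip(o*1.4,0,255).astype(np.uint8))
E
```

```text
[[408.50104797 190.20405312]
 [406.90928546 206.9540578 ]
 [403.78924413 239.78622984]] [[430.32452031 239.40033853]
 [426.59476174 242.06594479]
 [419.72649594 246.975964  ]]
```

View pics/c5.png

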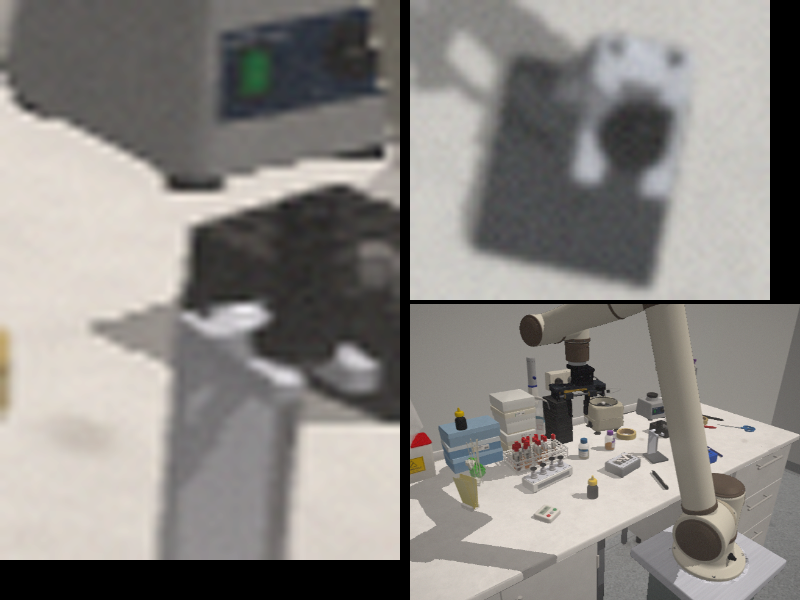

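The stylus's collar and grip are back at (427.1,242.4) in the top view, against (426.9,242.4) at the start. The bystanders look unmoved and the arm is clear, so I'm handing in.

```bash
python3 -c "
from station import r
print(r.finish_job())"
```

```text
the job is handed in; nothing more can be done
None
```

I handed the job in at about 17 s of the 61 s allowed; no verdict came back. Plungers 1, 2 and 4 are fully home, plunger 3 jammed at about 9.7 mm, rocker 3 was flipped off with the stylus while the other three looked on, and the stylus is back in its fork.

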